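Cock the sprung jaw of an assembly jig and slide the blank into it

TASK

Get the assembly jig ready for the next joint: with the fingertips push the sprung jaw back by its upright plate until the stop pin drops, and let go, so that the jaw comes back and stays latched half open against the pin. Then push the pine blank along the fence, flat on the board, into the opened jaw until its end is fully home against the end stop. Do not lift the blank, leave the other things where they are, and finish clear of everything.

Things in the scene. Friction and masses are not known exactly. Their poses are not given: they have to be found in the camera images.
- jig: Plywood board fixed on the bench, 18 mm thick, spanning x -115 to 135 mm and y -240 to 85 mm in its own frame (origin on the bench, z up). Jig +x (away from the robot, within 18 degrees) is the way the jaw opens; jig +y is the way the blank goes in. At x = 60 mm, y = 0 a steel bracket holds the stop pin with a black knob on top, 78 mm above the bench.
- fence_end (a point): Outer (-y) end of the inner face (jig x = -80 mm) of the pine fence on the robot's side, at the board's top. The fence runs from here along jig +y, 20 mm thick: first a low guide strip 7 mm high above the board, from y = -220 to -56 mm, then a fence 22 mm high to y = 65 mm.
- end_stop (a point): On the face (jig y = 50 mm) of the end stop, at the board's top: a pine block 22 mm high against the fence, at the +y end of the gap between fence and jaw. Here the blank's +y end comes to rest.
- jaw (a joint): Opening of the sprung jaw along jig +x, m: 0 shut (start), 0.046 hard end. Its spring pushes it shut with 6 N at 0, 10.6 N at the end. Pushed beyond 0.031 it lets the pin drop into the slot of its steel tongue; on release it then comes back to 0.030 and stays latched. Let go earlier, it shuts again.
- jaw_end (a point): Top edge of the jaw's face at its -y end, 46 mm above the bench; moves with the jaw. The jaw is a wooden bar 90 mm long (jig y -45 to 45 mm), 20 mm thick, its face at jig x = -0.062 m + opening: the gap to the fence is 18 mm shut, 48 mm latched. Beyond this end a slanted lead-in reaches to y = -62 mm.
- push_plate (a point): Centre of the front (jig -x) face of the upright wooden push plate in the middle of the jaw, flush with the jaw's face. The plate is 70 mm wide (jig y) and its front stands free from 40 mm (fence top) to 90 mm above the bench; this point is 67 mm above the bench and moves with the jaw.
- pin (a joint): Drop of the spring-loaded stop pin (steel, 10 mm, black knob of 22 mm diameter) in m: 0 raised, riding on the jaw's tongue (start); about 0.008 dropped into the slot, holding the jaw. It drops by itself and need not be touched.
- blank: Loose pine blank, 38 mm (its x) by 130 mm (its y) by 24 mm high, 80 to 170 g. Origin at the centre of its underside. It starts flat on the board beside the low guide strip (1 to 7 mm from it), with its +y end short of the jaw, its axes within 3 degrees of the jig's.
- nest (a point): Where the blank's origin lies when it is home: at jig x = -61 mm (touching the fence; up to 10 mm nearer to the jaw is as good), y = -15 mm (its +y end on the end stop), on the board's top.
- offcut: Bystander: loose hardwood offcut 50 by 70 by 30 mm on the far corner of the jig board. Origin under its centre.
- tape: Bystander: yellow and black tape measure 60 by 30 mm, 55 mm high, on the bench. Origin under its centre.
- glue: Bystander: white glue bottle, 54 mm diameter, 150 mm high, red cap, on the bench. Origin under its centre.
Not all that is in view belongs to the job. Of the things like the blank, leave any that is pink or red; of the rest the larger one is meant.

How it is judged:
By the outcome, as a careful person would: the job done as asked, in the order asked, and still so for the second after the job is handed in, with the robot touching nothing.
It also fails if it takes over 48 s, if anything falls off the work surface, if the arm or the gripper's body presses on something with over 40 N, if the wrist force passes 120 N, or if a joint passes its speed limit or range.

ROBOT

A 6-joint arm with a two-finger parallel gripper is mounted at the origin on the work surface. World frame = base frame: x ahead of the robot, y to its left, z up, the work surface at z = 0. Lengths are in m, angles in rad, forces in N, time in s.
With the tool pointing down it reaches from about 0.35 to 0.775 m from the base axis. Payload 7.3 kg.
Tool frame: the origin (TCP) lies on the centre line of the jaws, within the pads' length; the fingertips stand 17 mm ahead of it and the grasp point (between the pads) lies 2 mm behind it (robot.tcp_to_tips is the distance from the TCP to the fingertips, in m); z points along the fingers, y is the line along which they close (so a half turn about z gives the same grasp; the last joint's range is limited). The gripper opens to 92 mm and grips with 3 to 60 N. Pads are 19 mm wide; open, the fingers measure 130 mm over their backs; the gripper's body (75 mm by 190 mm) begins 47 mm behind the grasp point.
Start: joints at [1.106, 0.342, 1.524, -0, 1.275, -0.146], TCP at [0.165, 0.499, 0.244] pointing down, gripper open.
Joint ranges: [-2.53, 2.53], [-0.77, 2.02], [0.04, 2.7], [-1, 4.14], [0.28, 2.66], [-3.11, 3.11]. Speed limits (rad/s): [2.57, 2.57, 3.14, 3.14, 3.14, 3.14].

INTERFACE

Orientations are given as [roll, pitch, yaw] about the fixed x, y, z axes, in that order (R = Rz(yaw) Ry(pitch) Rx(roll)).
In Python, from cell import robot gives the robot as it stands. The module is installed in compiled form; this text tells all that it offers.
- The arm moves only by the tool carry_out, never from a script. Its argument "commands" is a list of rows, each a list of 3 entries, a list of its own where there are three numbers: the shift along the tool's x, y, z in m, then the turn about the tool's z in rad, then the opening, from 0 (shut) to 1 (fully open). In form: [[[dx, dy, dz], yaw, claw], ...]. A call has 1 to 20 rows; each row shifts and turns the commanded pose from where the row before left it, along the tool's axes as they then stand; what a row does not reach is not made up. A row lasts 1/8 s, in which the tool goes at most 62.5 mm and 10.7 degrees, less where a joint would pass 70% of its speed; a pose out of reach is approached as far as the arm can. A call is refused whole if a number of a shift passes 0.0625 or a number of a turn 0.188, either way. A call with a gripper value outside its range is refused whole. The fingers move at their own pace and stop on an object; "newtons" is the grip in N (left out, the last holds). Time passes only in rows, so rows that do not move let the fingers close. It gives the time, the measured TCP pose, the force, the opening and the grip force at its end, in the units of the state.
- robot.observe(): the state, without advancing time (a new reading comes with each control period).
- robot.read_camera(name): name is "scene" or "top"; returns a dict with "pixels" (400x640x3 uint8, red, green, blue), "fx", "fy", "cx", "cy" (pixels), "k1" (the pictures are not rectified: a ray, as slopes to the right and down, at radius r is drawn at 1 + k1 r^2 times it, then the intrinsics apply), "view" (4x4, takes a point from world to camera coordinates). Camera axes: x right, y up, looking along -z (the intrinsics and any distortion apply to the point x, -y, -z); pixel columns grow to the right and rows downward; lengths in m; the calibration is good to about 2 mm. A picture is of the moment at which its call begins. There is no depth.
- robot.hand_in(): hands the job in; it is judged then, once.
Trained networks look in a picture, given as the dict that the camera call returned (one of the last four; its "shot" number tells which), for a name from the list of things; names that differ only in an ending like _2 or _b are one class to them, and where a whole thing is asked for, a point or a joint stands for the part that bears it (a point fixed in the world has none). Each returns a list of dicts, best first, with "p" (0 to 1); they miss things now and then, are a little off and sometimes report something else, mostly with a low value. They report only what shows in the picture. A call takes as long as a camera call. They do not tell look-alikes from the thing itself.
- robot.find_in(picture, name): "at" ([column, row] in pixels, amid what is visible of it).
- robot.tip_of(picture, name): "at" ([column, row] in pixels: a listed point, or the origin of a listed thing).
The state is a dict: "time": time; "qpos": joint angles; "qvel": joint speeds; "joint_efforts": joint torques, N m; "tool_pos": TCP position; "tool_rot": TCP orientation; "contact_force": force on the tool from outside, world axes, zero at the start; "torque": the same for the moment, N m; "opening": finger opening in m; "grip_force": force on a finger pad.
Only numpy, scipy, OpenCV 4.12 (cv2) and the standard library are available. Lean on these libraries where they do the work, as an engineer would, in place of code of your own. Each camera call takes 0.05 s, during which the arm holds its last target. There are 200 camera calls.

## Working session

There is one attempt and no reset: what is moved stays moved. The work goes in short steps, Python scripts to look and compute and a tool call to move; the robot and the scene stay as the last step left them, time stands still between calls to the robot, and variables do not carry over. Pictures are saved under pics/ and viewed, at most 10 in all, crops included, and the job is handed in when it is done.

Besides the shell and the picture viewer there is one more tool, called after ">>>" by a JSON object that holds its "op" and its "data", one argument or row to a line. carry_out: Moves the arm, as the interface text tells. Its arguments: {"type":"object","properties":{"commands":{"type":"array"},"newtons":{"type":"number"}},"required":["commands"]}

```bash
mkdir -p pics
cat > h.py <<'E'
import numpy as np, cv2
from cell import robot
def snap(n):
    return robot.read_camera(n)
def save(p,f): cv2.imwrite('pics/'+f, p['pixels'][:,:,::-1])
def ray(p,at):
    K=np.array([[p['fx'],0,p['cx']],[0,p['fy'],p['cy']],[0,0,1.]])
    d=np.array([(at[0]-p['cx'])/p['fx'],(at[1]-p['cy'])/p['fy']])
    u=d.copy()
    for _ in range(20): u=d/(1+p['k1']*(u@u))
    V=np.array(p['view']); R=V[:3,:3]; t=V[:3,3]
    return -R.T@t, R.T@np.array([u[0],-u[1],-1.])
def onz(p,at,z):
    o,d=ray(p,at); return o+d*(z-o[2])/d[2]
def proj(p,X):
    V=np.array(p['view']); c=V[:3,:3]@np.array(X)+V[:3,3]
    u=np.array([c[0],-c[1]])/-c[2]; u=u*(1+p['k1']*(u@u))
    return np.array([u[0]*p['fx']+p['cx'],u[1]*p['fy']+p['cy']])
E
python3 - <<'E'
from h import *
Z=dict(fence_end=.018,end_stop=.018,jaw_end=.046,push_plate=.067,nest=.018,blank=.018,offcut=.018,tape=0,glue=0,jig=0)
for n in ('scene','top'):
    p=snap(n); save(p,n+'0.png')
    print(n,'cam',ray(p,(320,200))[0].round(3))
    for k,z in Z.items():
        for r in robot.tip_of(p,k)[:3]: print(k,round(r['p'],2),np.round(r['at'],1),onz(p,r['at'],z).round(4))
s=robot.observe(); print(s['tool_pos'],s['tool_rot'],s['time'],s['opening'])
E
```

```text
scene cam [ 1.308 -0.073  0.706]
fence_end 0.81 [258.  198.8] [ 0.469  -0.1391  0.018 ]
end_stop 0.68 [364.9 196.7] [0.478  0.1235 0.018 ]
jaw_end 0.75 [328.7 189.1] [0.4773 0.0327 0.046 ]
push_plate 0.8 [347.  181.6] [0.4777 0.0761 0.067 ]
nest 0.7 [336.1 197.7] [0.4772 0.0519 0.018 ]
blank 0.95 [185.5 236.9] [ 0.5908 -0.2951  0.018 ]
blank 0.92 [274.3 171.9] [ 0.36   -0.0987  0.018 ]
blank 0.86 [290.1 201.8] [ 0.4855 -0.0614  0.018 ]
tape 0.62 [417.3 212.1] [0.5235 0.2469 0.    ]
glue 0.75 [425.  245.1] [0.6352 0.2352 0.    ]
glue 0.25 [348.3 179.5] [0.3818 0.0964 0.    ]
glue 0.22 [366.3 198.4] [0.4632 0.131  0.    ]
jig 0.6 [351.7 215.8] [0.5262 0.0848 0.    ]
top cam [ 0.38  -0.032  1.021]
fence_end 0.67 [385.7 234.4] [ 0.4555 -0.1406  0.018 ]
fence_end 0.31 [271.3 227.4] [0.4781 0.1156 0.018 ]
fence_end 0.22 [292.  202.4] [0.5337 0.0679 0.018 ]
end_stop 0.58 [269.8 227.2] [0.4786 0.119  0.018 ]
jaw_end 0.88 [307.7 224.1] [0.4805 0.0313 0.046 ]
push_plate 0.94 [287.7 224.8] [0.4779 0.0729 0.067 ]
push_plate 0.53 [387.4 233.4] [ 0.4539 -0.139   0.067 ]
nest 0.67 [299.  223.3] [0.4857 0.0528 0.018 ]
blank 0.75 [452.9 187.5] [ 0.5572 -0.2967  0.018 ]
blank 0.67 [288.3 225.8] [0.4807 0.077  0.018 ]
blank 0.66 [294.8 288.5] [0.3413 0.0644 0.018 ]
offcut 0.74 [358.4 158.3] [ 0.6316 -0.0861  0.018 ]
glue 0.68 [226.  164.5] [0.6315 0.225  0.    ]
jig 0.57 [292.4 203.5] [0.5339 0.0688 0.    ]
[0.16453664 0.49856897 0.24372932] [ 3.14153157e+00 -1.07623467e-05  2.82280340e+00] 1.1 0.09200413907835997
```

View pics/top0.png

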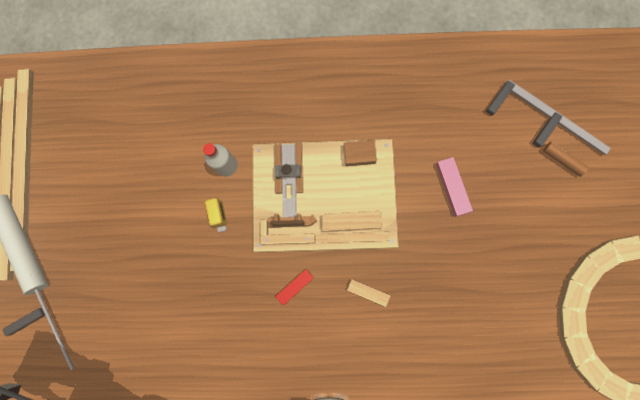

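View pics/scene0.png

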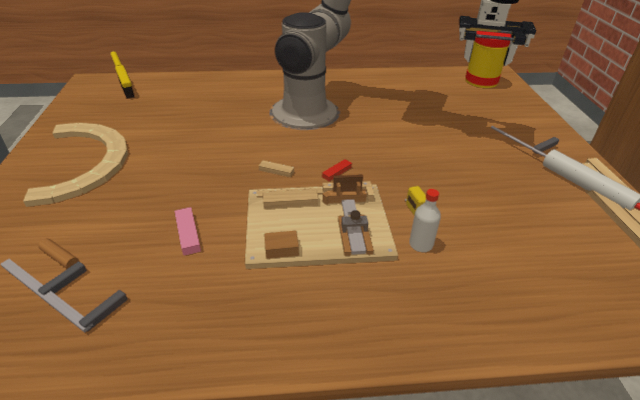

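Run:
```python
from h import *
p=snap('top'); cv2.imwrite('pics/topc.png',cv2.resize(p['pixels'][130:260,240:410,::-1],None,fx=4.6,fy=4.6,interpolation=cv2.INTER_CUBIC))
q=snap('scene'); cv2.imwrite('pics/scc.png',cv2.resize(q['pixels'][160:280,235:405,::-1],None,fx=4.6,fy=4.6,interpolation=cv2.INTER_CUBIC))
```

```text
(no output)
```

View pics/topc.png

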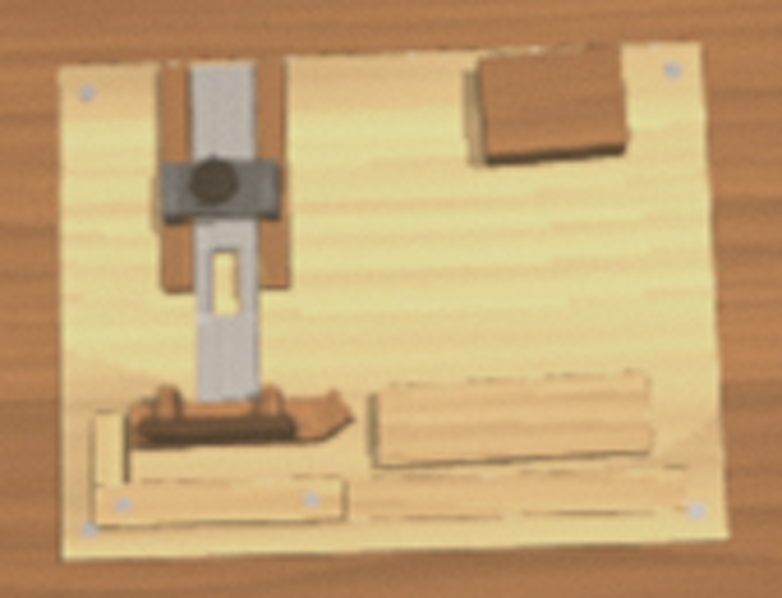

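View pics/scc.png

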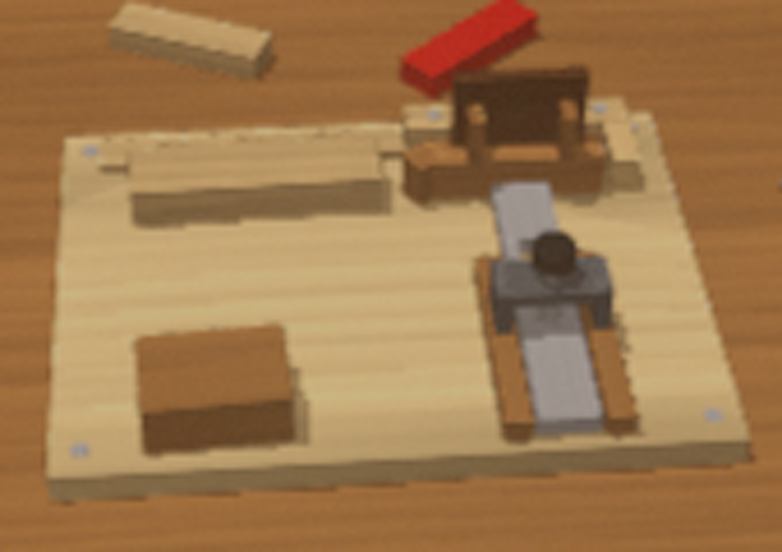

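The crops show the jaw shut (plate at top-crop ~(220,430)), and the blank beside the guide strip (top-crop corners (376,388), (648,374), (651,452), (376,466)). The offcut is at the far right corner, and the pink, red and small pine decoys lie off the board.

```bash
cat > fit.py <<'E'
from h import *
from scipy.optimize import least_squares
T=lambda x,y:np.array([240+(x+.5)/4.6-.5,130+(y+.5)/4.6-.5])
S=lambda x,y:np.array([235+(x+.5)/4.6-.5,160+(y+.5)/4.6-.5])
def j2w(j,X):
    c,s=np.cos(j[2]),np.sin(j[2]); X=np.array(X)
    return np.array([j[0]+c*X[0]-s*X[1], j[1]+s*X[0]+c*X[1], X[2]])
if __name__=='__main__':
    t=snap('top'); q=snap('scene')
    obs=[(t,T(60,66),(.135,.085,.018)),(t,T(702,42),(.135,-.240,.018)),(t,T(728,538),(-.115,-.240,.018)),(t,T(62,558),(-.115,.085,.018)),
     (t,T(213,180),(.06,0,.074)),(t,T(344,478),(-.08,-.056,.040)),(t,T(94,484),(-.08,.065,.040)),
     (q,S(64,137),(-.115,-.24,.018)),(q,S(650,113),(-.115,.085,.018)),(q,S(748,443),(.135,.085,.018)),(q,S(50,480),(.135,-.24,.018))]
    for p in (t,q):
        for k,X in dict(fence_end=(-.08,-.22,.018),push_plate=(-.062,0,.067),jaw_end=(-.062,-.045,.046)).items():
            r=robot.tip_of(p,k)
            if r: obs.append((p,np.array(r[0]['at']),X))
    def res(j): return np.concatenate([proj(p,j2w(j,X))-a for p,a,X in obs])
    f=least_squares(res,[.54,.07,0],loss='soft_l1'); j=f.x; print('jig',j.round(4)); print(res(j).reshape(-1,2).round(1).tolist())
    for n,o in(('top',obs[:7]),('scene',obs[7:11])):
        g=least_squares(lambda j:np.concatenate([proj(p,j2w(j,X))-a for p,a,X in o]),j); print(n,g.x.round(4))
    ob=[(t,T(376,388),(.019,.065,.042)),(t,T(648,374),(.019,-.065,.042)),(t,T(651,452),(-.019,-.065,.042)),(t,T(376,466),(-.019,.065,.042)),
        (q,S(133,193),(.019,-.065,.042)),(q,S(388,182),(.019,.065,.042)),(q,S(385,213),(.019,.065,.018)),(q,S(133,224),(.019,-.065,.018))]
    for o in (ob,ob[:4],ob[4:]):
        f=least_squares(lambda b:np.concatenate([proj(p,j2w(b,X))-a for p,a,X in o]),[.48,-.06,0]); b=f.x
        c,s=np.cos(j[2]),np.sin(j[2]); d=b[:2]-j[:2]
        print('blank',b.round(4),'in jig',np.round([c*d[0]+s*d[1],-s*d[0]+c*d[1],b[2]-j[2]],4),np.abs(f.fun).max().round(1))
E
python3 fit.py
```

```text
jig [0.5403 0.0746 0.0048]
[[-0.9, -0.3], [-0.4, -0.4], [-0.1, 0.6], [-0.9, 0.6], [-0.1, -0.4], [-0.4, -0.3], [-0.8, 0.1], [-0.9, -0.9], [-0.7, -1.1], [-0.1, -1.7], [-2.0, -1.1], [1.6, -1.2], [0.2, -2.3], [-2.8, -0.4], [-1.3, -2.4], [-0.1, 0.4], [-0.0, 0.5]]
top [0.5403 0.0735 0.005 ]
scene [0.5441 0.0765 0.0037]
blank [ 0.4861 -0.0618  0.0208] in jig [-0.0548 -0.1361  0.0161] 1.4
blank [ 0.4853 -0.0636  0.0209] in jig [-0.0556 -0.138   0.0162] 0.4
blank [ 0.4883 -0.0593  0.0014] in jig [-0.0526 -0.1337 -0.0033] 0.5
```

>>> {"op": "carry_out", "data": {
  "commands": [
    [[0,0,0],0.178,0],
    [[0,0,0],0.178,0],
    [[0,0,0],0.178,0],
    [[0,0,0],0.178,0],
    [[0,0,0],0.178,0],
    [[0,0,0],0.178,0],
    [[0,0,0],0.178,0],
    [[-0.04,0.024,0],0,0],
    [[-0.04,0.024,0],0,0],
    [[-0.04,0.024,0],0,0],
    [[-0.04,0.024,0],0,0],
    [[-0.04,0.024,0],0,0],
    [[-0.04,0.024,0],0,0],
    [[-0.04,0.024,0],0,0],
    [[-0.04,0.024,0],0,0],
    [[-0.04,0.024,0],0,0],
    [[-0.04,0.024,0],0,0],
    [[-0.02,0.01,0],0,0]
  ],
  "newtons": 40
}}

```text
time: 3.85
tool_pos: [0.4181, 0.0781, 0.2438]
tool_rot: [3.141, 0.0, 1.575]
contact_force: [0.2, -0.2, 0.2]
opening: 0.0005
grip_force: 0.0
```

>>> {"op": "carry_out", "data": {
  "commands": [
    [[0,0,0.035],0,0],
    [[0,0,0.035],0,0],
    [[0,0,0.035],0,0],
    [[0,0,0.035],0,0],
    [[-0.003,0,0.03],0,0],
    [[0,0.008,0],0,0],
    [[0,0.008,0],0,0],
    [[0,0.008,0],0,0],
    [[0,0.008,0],0,0],
    [[0,0.005,0],0,0],
    [[0,0,0],0,0]
  ]
}}

```text
time: 5.22
tool_pos: [0.4544, 0.0773, 0.0738]
tool_rot: [3.141, -0.0, 1.577]
contact_force: [-0.6, -0.8, 0.2]
opening: 0.0003
grip_force: 0.0
```

>>> {"op": "carry_out", "data": {
  "commands": [
    [[0,0.004,0],0,0],
    [[0,0.004,0],0,0],
    [[0,0,0],0,0]
  ]
}}

```text
time: 5.6
tool_pos: [0.4612, 0.0774, 0.0736]
tool_rot: [-3.139, -0.0, 1.577]
contact_force: [-4.3, -0.3, 3.7]
opening: 0.0006
grip_force: 2.3
```

>>> {"op": "carry_out", "data": {
  "commands": [
    [[0,0.005,0],0,0],
    [[0,0.005,0],0,0],
    [[0,0.005,0],0,0],
    [[0,0.005,0],0,0],
    [[0,0.005,0],0,0],
    [[0,0.005,0],0,0],
    [[0,0.004,0],0,0],
    [[0,0,0],0,0]
  ]
}}

```text
time: 6.6
tool_pos: [0.4941, 0.0776, 0.0736]
tool_rot: [-3.137, 0.0, 1.577]
contact_force: [-8.9, -0.9, 8.1]
opening: 0.0006
grip_force: 5.0
```

Run:
```python
from h import *
for n in('top','scene'):
    p=snap(n)
    for k in('jaw_end','push_plate'):
        r=robot.tip_of(p,k)
        for q in r[:1]: print(n,k,round(q['p'],2),onz(p,q['at'],.046 if k=='jaw_end' else .067).round(4))
```

```text
top jaw_end 0.66 [0.5158 0.03   0.046 ]
scene jaw_end 0.9 [0.502  0.0285 0.046 ]
scene push_plate 0.61 [0.5082 0.0748 0.067 ]
```

>>> {"op": "carry_out", "data": {
  "commands": [
    [[0,0.004,0],0,0],
    [[0,0.004,0],0,0],
    [[0,0,0],0,0],
    [[0,0,0],0,0]
  ]
}}

```text
time: 7.4
tool_pos: [0.5017, 0.0776, 0.0735]
tool_rot: [-3.136, 0.0, 1.577]
contact_force: [-10.0, -1.7, 7.7]
opening: 0.0007
grip_force: 5.3
```

>>> {"op": "carry_out", "data": {
  "commands": [
    [[0,-0.005,0],0,0],
    [[0,-0.005,0],0,0],
    [[0,-0.005,0],0,0],
    [[0,-0.005,0],0,0],
    [[0,-0.008,0],0,0],
    [[0,-0.02,0],0,0],
    [[0,0,0],0,0]
  ]
}}

```text
time: 8.28
tool_pos: [0.455, 0.0774, 0.0737]
tool_rot: [-3.141, -0.0, 1.577]
contact_force: [-0.3, 0.1, 0.2]
opening: 0.0006
grip_force: 0.0
```

Run:
```python
from h import *
for n in('top','scene'):
    p=snap(n)
    if n=='scene': cv2.imwrite('pics/sc2.png',cv2.resize(p['pixels'][130:280,235:405,::-1],None,fx=4,fy=4,interpolation=cv2.INTER_CUBIC))
    for k in('jaw_end','push_plate'):
        r=robot.tip_of(p,k)
        for q in r[:1]: print(n,k,round(q['p'],2),onz(p,q['at'],.046 if k=='jaw_end' else .067).round(4))
```

```text
top jaw_end 0.82 [0.5065 0.0249 0.046 ]
scene jaw_end 0.57 [0.5042 0.0283 0.046 ]
scene push_plate 0.71 [0.5173 0.0705 0.067 ]
```

View pics/sc2.png

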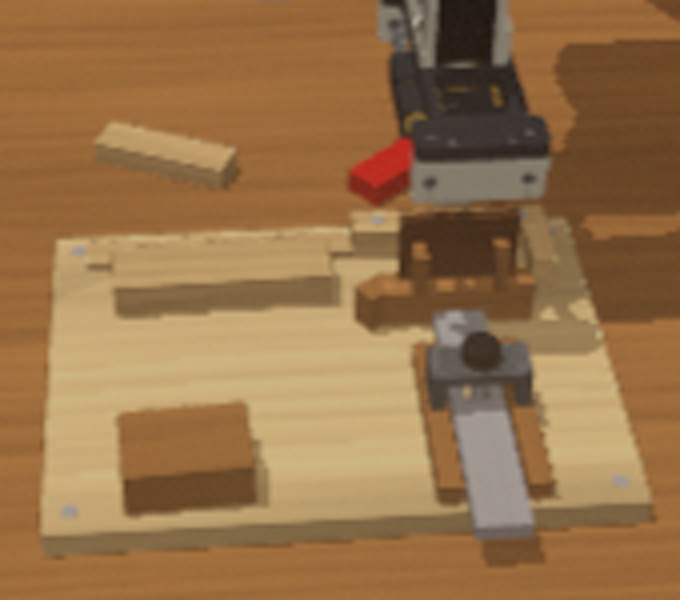

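The tongue now reaches past the board's edge and the knob has dropped. The jaw face is about 30 mm out (x ≈ 0.507), so it is latched. Next is the blank.

>>> {"op": "carry_out", "data": {
  "commands": [
    [[0,0,-0.045],0,0],
    [[0,0,-0.045],0,0],
    [[-0.04,0.005,0],0,0],
    [[-0.04,0.005,0],0,0],
    [[-0.04,0.005,0],0,0],
    [[-0.04,0.005,0],0,0],
    [[-0.04,0.005,0],0,0],
    [[-0.044,0.006,0],0,0],
    [[0,0,0],0,0]
  ]
}}

```text
time: 9.7
tool_pos: [0.4891, -0.1693, 0.1635]
tool_rot: [3.141, 0.001, 1.573]
contact_force: [-0.5, 0.8, 0.3]
opening: 0.0003
grip_force: 0.0
```

Run:
```python
from h import *
for n in('top','scene'):
    p=snap(n); save(p,n+'3.png')
    for q in robot.tip_of(p,'blank')[:4]: print(n,round(q['p'],2),onz(p,q['at'],.018).round(4))
```

```text
top 0.96 [ 0.4827 -0.0657  0.018 ]
top 0.92 [0.3384 0.064  0.018 ]
scene 0.91 [ 0.3541 -0.092   0.018 ]
scene 0.81 [ 0.4847 -0.0631  0.018 ]
scene 0.74 [0.3582 0.0767 0.018 ]
scene 0.68 [ 0.5792 -0.2933  0.018 ]
```

>>> {"op": "carry_out", "data": {
  "commands": [
    [[0,-0.004,0.04],0,0],
    [[0,0,0.04],0,0],
    [[0,0,0.026],0,0],
    [[0,0,0.013],0,0],
    [[0.006,0,0],0,0],
    [[0.006,0,0],0,0],
    [[0.006,0,0],0,0],
    [[0.006,0,0],0,0],
    [[0.004,0,0],0,0],
    [[0,0,0],0,0]
  ]
}}

```text
time: 11.15
tool_pos: [0.4844, -0.1383, 0.0448]
tool_rot: [3.141, -0.0, 1.577]
contact_force: [-0.4, -0.1, 0.0]
opening: 0.0005
grip_force: 0.0
```

>>> {"op": "carry_out", "data": {
  "commands": [
    [[0.006,0,0],0,0],
    [[0.006,0,0],0,0],
    [[0.006,0,0],0,0],
    [[0.006,0,0],0,0],
    [[0.006,0,0],0,0],
    [[0.006,0,0],0,0],
    [[0,0,0],0,0]
  ]
}}

```text
time: 12.02
tool_pos: [0.484, -0.1018, 0.0446]
tool_rot: [-3.141, -0.001, 1.577]
contact_force: [0.1, -0.3, -0.2]
opening: 0.0005
grip_force: 0.0
```

Run:
```python
from h import *
for n in('top','scene'):
    p=snap(n)
    if n=='scene': cv2.imwrite('pics/sc4.png',cv2.resize(p['pixels'][130:280,235:405,::-1],None,fx=4,fy=4,interpolation=cv2.INTER_CUBIC))
    for q in robot.tip_of(p,'blank')[:4]: print(n,round(q['p'],2),onz(p,q['at'],.018).round(4))
```

```text
top 0.96 [ 0.5609 -0.2965  0.018 ]
top 0.59 [ 0.4889 -0.0194  0.018 ]
top 0.58 [0.3408 0.0644 0.018 ]
scene 0.84 [ 0.4924 -0.0196  0.018 ]
scene 0.7 [ 0.5817 -0.2945  0.018 ]
scene 0.64 [ 0.3685 -0.0904  0.018 ]
scene 0.55 [0.3719 0.0625 0.018 ]
```

View pics/sc4.png

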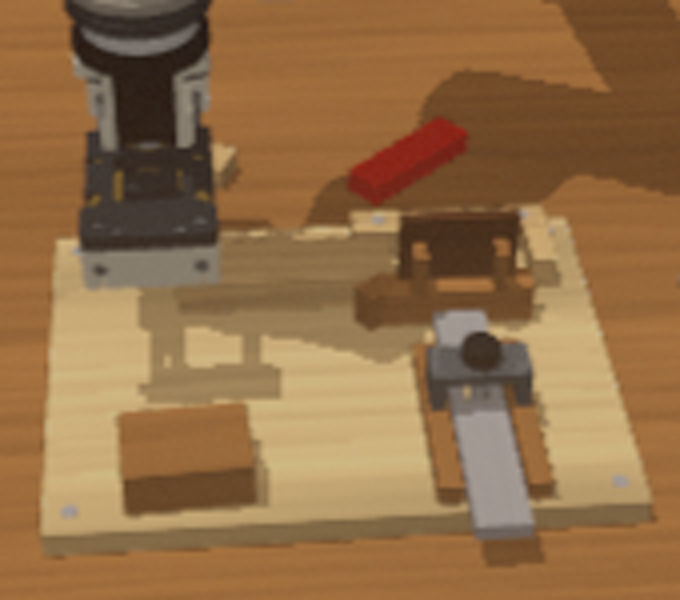

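>>> {"op": "carry_out", "data": {
  "commands": [
    [[0.006,0,0],0,0],
    [[0.006,0,0],0,0],
    [[0.006,0,0],0,0],
    [[0.006,0,0],0,0],
    [[0,0,0],0,0]
  ]
}}

```text
time: 12.85
tool_pos: [0.484, -0.0779, 0.0447]
tool_rot: [-3.141, -0.0, 1.578]
contact_force: [-0.2, -0.1, -0.5]
opening: 0.0004
grip_force: 0.0
```

>>> {"op": "carry_out", "data": {
  "commands": [
    [[0.006,0,0],0,0],
    [[0.006,0,0],0,0],
    [[0.006,0,0],0,0],
    [[0.006,0,0],0,0],
    [[0.006,0,0],0,0],
    [[0,0,0],0,0]
  ]
}}

```text
time: 13.6
tool_pos: [0.4837, -0.0479, 0.0446]
tool_rot: [-3.141, -0.0, 1.577]
contact_force: [-0.2, 0.2, 0.7]
opening: 0.0003
grip_force: 0.0
```

Run:
```python
from h import *
for n in('scene','top'):
    p=snap(n)
    if n=='top': cv2.imwrite('pics/top5.png',cv2.resize(p['pixels'][130:260,240:410,::-1],None,fx=4.6,fy=4.6,interpolation=cv2.INTER_CUBIC))
    for q in robot.tip_of(p,'blank')[:4]: print(n,round(q['p'],2),onz(p,q['at'],.018).round(4))
```

```text
scene 0.88 [0.4899 0.0396 0.018 ]
scene 0.7 [0.3632 0.0753 0.018 ]
scene 0.67 [ 0.355  -0.0926  0.018 ]
scene 0.65 [ 0.5932 -0.2926  0.018 ]
top 0.9 [ 0.5608 -0.2994  0.018 ]
top 0.83 [0.4857 0.0277 0.018 ]
top 0.6 [ 0.3285 -0.0937  0.018 ]
```

View pics/top5.png

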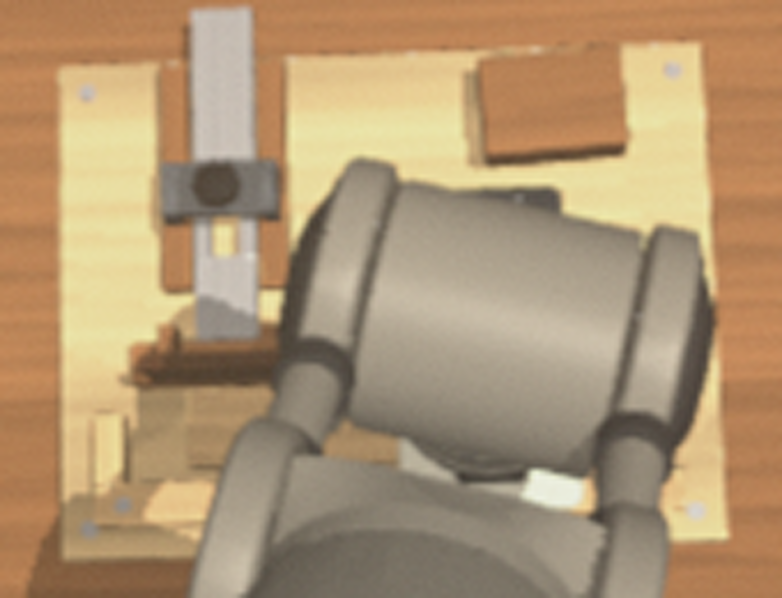

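The blank's front end is inside the open jaw (crop x≈187), with about 30 mm left to the end stop (x≈127). The jaw is still latched.

>>> {"op": "carry_out", "data": {
  "commands": [
    [[0.006,0,0],0,0],
    [[0.006,0,0],0,0],
    [[0.006,0,0],0,0],
    [[0.006,0,0],0,0],
    [[0.002,0,0],0,0],
    [[0,0,0],0,0]
  ]
}}

```text
time: 14.55
tool_pos: [0.4837, -0.0223, 0.0447]
tool_rot: [3.142, -0.0, 1.577]
contact_force: [-0.8, 0.0, 0.9]
opening: 0.0007
grip_force: 0.0
```

>>> {"op": "carry_out", "data": {
  "commands": [
    [[0.003,0,0],0,0],
    [[0.003,0,0],0,0],
    [[0,0,0],0,0]
  ]
}}

```text
time: 14.92
tool_pos: [0.4836, -0.0164, 0.0447]
tool_rot: [3.142, -0.0, 1.577]
contact_force: [-0.3, -0.3, -0.5]
opening: 0.0004
grip_force: 0.0
```

>>> {"op": "carry_out", "data": {
  "commands": [
    [[0.002,0,0],0,0],
    [[0.002,0,0],0,0],
    [[0,0,0],0,0]
  ]
}}

```text
time: 15.3
tool_pos: [0.4846, -0.016, 0.0452]
tool_rot: [3.14, 0.005, 1.578]
contact_force: [-1.0, -21.2, 0.7]
opening: 0.0004
grip_force: 10.6
```

>>> {"op": "carry_out", "data": {
  "commands": [
    [[0.002,0,0],0,0],
    [[0,0,0],0,0]
  ]
}}

```text
time: 15.55
tool_pos: [0.4851, -0.0159, 0.0454]
tool_rot: [3.139, 0.008, 1.579]
contact_force: [-2.8, -32.7, 1.1]
opening: 0.0005
grip_force: 15.9
```

Contact is hard at y = -0.016, where the end stop should be. I'll back off and clear.

>>> {"op": "carry_out", "data": {
  "commands": [
    [[-0.005,0,0],0,0],
    [[-0.01,0,0],0,0],
    [[-0.02,0,0],0,0],
    [[0,0,-0.02],0,0],
    [[0,0,-0.04],0,0],
    [[0,0,-0.04],0,0],
    [[0,0,-0.04],0,0],
    [[-0.04,0,-0.02],0,0],
    [[-0.05,0,0],0,0],
    [[-0.05,-0.02,0],0,0],
    [[-0.05,-0.02,0],0,0],
    [[-0.05,-0.02,0],0,0],
    [[0,0,0],0,0],
    [[0,0,0],0,0]
  ]
}}

```text
time: 17.3
tool_pos: [0.4252, -0.2854, 0.2044]
tool_rot: [-3.141, -0.001, 1.576]
contact_force: [0.2, -0.0, -0.8]
opening: 0.0009
grip_force: 0.0
```

Run:
```python
from h import *
p=snap('top'); cv2.imwrite('pics/top6.png',cv2.resize(p['pixels'][130:260,240:410,::-1],None,fx=4.6,fy=4.6,interpolation=cv2.INTER_CUBIC))
for q in robot.tip_of(p,'blank')[:3]: print(round(q['p'],2),onz(p,q['at'],.018).round(4))
```

```text
0.8 [ 0.3242 -0.0936  0.018 ]
0.77 [0.4894 0.0645 0.018 ]
0.62 [0.3411 0.0562 0.018 ]
```

View pics/top6.png

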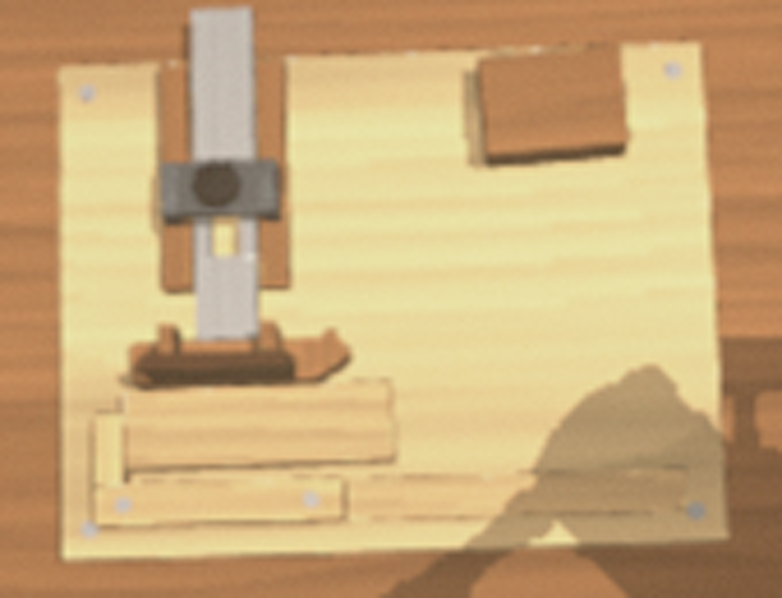

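Run:
```python
from h import *
from fit import T
j=np.array([.5405,.0742]);c,s=np.cos(.005),np.sin(.005)
p=snap('top')
for a in [(128,469),(260,465),(392,460),(390,380),(260,386),(128,395)]:
    d=onz(p,T(*a),.042)[:2]-j; print(a,np.round([c*d[0]+s*d[1],-s*d[0]+c*d[1]],4))
```

```text
(128, 469) [-0.0735  0.0468]
(260, 465) [-0.0736 -0.0165]
(392, 460) [-0.0731 -0.0796]
(390, 380) [-0.0348 -0.0797]
(260, 386) [-0.0356 -0.0173]
(128, 395) [-0.0379  0.0465]
```

The blank measures jig x ≈ -54 mm, with its near end at y ≈ -80 mm. That puts it home and inside the tolerance.

```bash
python3 -c "
from cell import robot
print(robot.hand_in())"
```

```text
the job is handed in; nothing more can be done
None
```

The job is handed in: the jaw is latched half open against the pin, the blank is flat and fully home on the end stop (about 6 mm off the fence, inside the 10 mm allowed), the bystanders were not touched, and the arm finished clear at about 17 s.

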